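# Find the winder's loose bearing-cap bolt and hold that cap open

## Task

A bearing-cap bolt on the bench winder has worked loose. First clear the two finished coils out of its catch tray and stand them in the blue tote, pins up; then tap down on the three bolt heads one after another from left to right to find the one that gives, and lift that bearing cap by its tab to more than half of its opening for the fitter. The cap does not stay up by itself, so finish while holding it open and still; leave the spanner, the marker and the tube cores where they are.

Things in the scene. Friction and masses are not known exactly. Their poses are not given: they have to be found in the camera images.
- winder: Bench coil winder, fixed to the bench. Origin: bench level, under the middle block; x to its back, y to its left (seen from the robot), z up. Dark plate x -53 to 63, y -150 to 150 mm. Shaft along y at x 10, z 40 mm; motor at the left end (to y 184, z 73 mm). Three green blocks at y 110, 0, -110 mm with hinged grey caps 44 mm wide (x -36 to 46, top z 62 mm), each held by one bolt at x -22 mm.
- tray_floor (a point): Centre of the floor of the winder's aluminium catch tray, in front of the blocks, 2 mm above the bench. The tray is 90 mm deep (winder's x), 280 mm long (winder's y), its walls 2 mm thick and 16 mm high.
- tote: Empty blue plastic tote, open on top, standing loose on the bench (0.7 kg). Outside 200 (x) x 140 (y) x 45 mm, walls and floor 4 mm. Origin: centre of its underside.
- coil_1: Finished coil: white flanges 44 mm across, orange copper winding, 26 mm high over the flanges, contact pins on top to 32 mm; 30 g. It stands on its flange in the catch tray. Origin: centre of its underside; z up when its pins are up.
- coil_2: Finished coil: white flanges 34 mm across, orange copper winding, 30 mm high over the flanges, contact pins on top to 36 mm; 60 g. It stands on its flange in the catch tray, at least 100 mm from the other coil, centre to centre. Origin: centre of its underside; z up when its pins are up.
- head_1 (a point): Centre of the top of the left bolt's steel hexagon head (22 mm across, 10 mm high, head top 68 mm above the bench, the highest thing on its cap). Block 1: the left one seen from the robot.
- bolt_1 (a joint): How far the left bolt is pushed down into its cap, m: 0 as it stands. All three look alike. A tight bolt does not move; the loose one gives about 4 mm on its spring washer under 2.5 N, comes to a stop, and springs back when let go.
- cap_1 (a joint): Opening angle of the left bearing cap, rad: 0 shut, 1.2 at its upper stop. The hinge lies along the winder's y at the back of the block, 46 mm above the bench and 106 mm behind tab_1; the front lifts. With a tight bolt it cannot be lifted; with the loose one it lifts, bolt and all, under about 1.5 N at the tab and falls shut when let go.
- tab_1 (a point): Gripping point on the lifting tab of the left cap: a bar with a red dipped grip, 12 mm wide (along the winder's y) and 10 mm thick, sticking out 44 mm forward of the cap; this point is 14 mm behind its tip, 30 mm ahead of the cap, 46 mm above the bench. Pinched across its width, it can turn between the fingers as the cap opens. It moves with the cap.
- head_2 (a point): Centre of the top of the middle bolt's steel hexagon head (22 mm across, 10 mm high, head top 68 mm above the bench, the highest thing on its cap). Block 2: the middle one seen from the robot.
- bolt_2 (a joint): How far the middle bolt is pushed down into its cap, m: 0 as it stands. All three look alike. A tight bolt does not move; the loose one gives about 4 mm on its spring washer under 2.5 N, comes to a stop, and springs back when let go.
- cap_2 (a joint): Opening angle of the middle bearing cap, rad: 0 shut, 1.2 at its upper stop. The hinge lies along the winder's y at the back of the block, 46 mm above the bench and 106 mm behind tab_2; the front lifts. With a tight bolt it cannot be lifted; with the loose one it lifts, bolt and all, under about 1.5 N at the tab and falls shut when let go.
- tab_2 (a point): Gripping point on the lifting tab of the middle cap: a bar with a red dipped grip, 12 mm wide (along the winder's y) and 10 mm thick, sticking out 44 mm forward of the cap; this point is 14 mm behind its tip, 30 mm ahead of the cap, 46 mm above the bench. Pinched across its width, it can turn between the fingers as the cap opens. It moves with the cap.
- head_3 (a point): Centre of the top of the right bolt's steel hexagon head (22 mm across, 10 mm high, head top 68 mm above the bench, the highest thing on its cap). Block 3: the right one seen from the robot.
- bolt_3 (a joint): How far the right bolt is pushed down into its cap, m: 0 as it stands. All three look alike. A tight bolt does not move; the loose one gives about 4 mm on its spring washer under 2.5 N, comes to a stop, and springs back when let go.
- cap_3 (a joint): Opening angle of the right bearing cap, rad: 0 shut, 1.2 at its upper stop. The hinge lies along the winder's y at the back of the block, 46 mm above the bench and 106 mm behind tab_3; the front lifts. With a tight bolt it cannot be lifted; with the loose one it lifts, bolt and all, under about 1.5 N at the tab and falls shut when let go.
- tab_3 (a point): Gripping point on the lifting tab of the right cap: a bar with a red dipped grip, 12 mm wide (along the winder's y) and 10 mm thick, sticking out 44 mm forward of the cap; this point is 14 mm behind its tip, 30 mm ahead of the cap, 46 mm above the bench. Pinched across its width, it can turn between the fingers as the cap opens. It moves with the cap.
- spanner: Open-ended steel spanner, 118 x 22 x 6 mm, lying on the bench at the front edge. Bystander. Origin: middle of its underside.
- marker_red: Marker with a red cap, 134 x 14 x 14 mm, lying on the bench at the front edge. Bystander. Origin: middle of its underside.
- core_2: Grey tube core, 34 mm across, 48 mm high, standing behind the tote. Bystander. Origin: centre of its underside.

How it is judged:
By the outcome, as a careful person would: the job done as asked, in the order asked, and still so for the second after the job is handed in, while the arm keeps its last pose, push and grip.
It also fails if it takes over 67 s, if anything falls off the work surface, if the arm or the gripper's body presses on something with over 40 N, if the wrist force passes 120 N, or if a joint passes its speed limit or range.

## Robot

A 6-joint arm with a two-finger parallel gripper is mounted at the origin on a cart in front of the work surface, level with it; the furniture and walls round the work are solid. World frame = base frame: x ahead of the robot, y to its left, z up, the work surface at z = 0. Lengths are in mm, angles in rad, forces in N, time in s.
With the tool pointing down it reaches from about 275 to 825 mm from the base axis. Payload 5.2 kg.
Tool frame: the origin (TCP) lies at the very end of the fingers, on their centre line; the grasp point (between the pads) lies 19 mm behind it; z points along the fingers, y is the line along which they close (so a half turn about z gives the same grasp; the last joint's range is limited). The gripper opens to 93 mm and grips with 3 to 60 N. Pads are 15 mm wide; open, the fingers measure 128 mm over their backs; the gripper's body (75 mm by 188 mm) begins 65 mm behind the grasp point.
Start: joints at [1.102, 0.259, 1.535, -0, 1.348, -0.203], TCP at [144.452, 530.696, 218.653] pointing down, gripper open.
Joint ranges: [-3.14, 3.14], [-0.91, 2.08], [0.19, 2.58], [-1.22, 4.36], [0.22, 2.71], [-3.12, 3.12]. Speed limits (rad/s): [2.57, 2.57, 3.14, 3.14, 3.14, 3.14].

## Interface

Orientations are given as [roll, pitch, yaw] about the fixed x, y, z axes, in that order (R = Rz(yaw) Ry(pitch) Rx(roll)).
In Python, from bench import robot gives the robot as it stands. The module is installed in compiled form; this text tells all that it offers. Calls block until the motion is done:
- robot.move_ptp(position, orientation): joint-space move of the TCP to a pose.
- robot.move_linear(position, ori=None, speed=150, f_stop=None): straight line of the TCP; ori=None keeps the orientation; speed is the mean speed in mm/s. With f_stop (N) it stops when the force on the tool has changed by that much, and returns True; else False.
- robot.move_j(angles): joint-space move.
- robot.move_gripper(opening): opening from 0.0 (shut) to 1.0 (fully open); the grip force is fixed at half the most; returns when the fingers have stopped.
- robot.sleep(seconds).
- robot.inverse_kinematics(position, orientation): joint angles nearest the present ones, or None.
- robot.get_image(name): name is "scene" or "top" or "wrist"; returns a dict with "img" (384x512x3 uint8, blue, green, red), "fovy" (degrees; the focal length in pixels is half the picture's height over the tangent of half this angle, whatever the lens; pixels are square), "cx", "cy" (the principal point, pixels), "eye" and "orientation" of the camera in the world. Camera axes: x right, y down, z forward; pixel columns grow to the right and rows downward; lengths in mm; the calibration is good to about 2 mm. A picture is of the moment at which its call begins. There is no depth.
A pose or a line that the arm cannot do raises robot.MotionError and nothing moves.
- robot.hand_in(): hands the job in; it is judged then, once.
Readings, each from a call of its own:
- robot.current_t(): time.
- robot.current_qpos(): joint angles.
- robot.current_joint_vel(): joint speeds.
- robot.current_joint_efforts(): joint torques, N m.
- robot.current_tcp_pos(): TCP position.
- robot.current_eef_rot(): TCP orientation.
- robot.current_contact_force(): force on the tool from outside, world axes, zero at the start.
- robot.current_ft_torque(): the same for the moment, N m.
- robot.current_gripper_width(): opening from 0.0 (shut) to 1.0 (fully open).
- robot.current_finger_force(): force on a finger pad.
Only numpy, scipy, OpenCV 4.12 (cv2) and the standard library are available. Lean on these libraries where they do the work, as an engineer would, in place of code of your own. Each camera call takes 0.05 s, during which the arm holds its last target. There are 200 camera calls.

## Working session

There is one attempt and no reset: what is moved stays moved. The work goes in short steps, each a Python script; the robot and the scene stay as the last script left them, time stands still between calls to the robot, and variables do not carry over. Pictures are saved under pics/ and viewed, at most 10 in all, crops included, and the job is handed in when it is done.

```bash
mkdir -p pics; cat > h.py <<'E'
import numpy as np, cv2
from scipy.spatial.transform import Rotation as R
from bench import robot
def snap(name,fn=None):
    d=robot.get_image(name)
    if fn: cv2.imwrite('pics/'+fn,d['img'])
    return d
def rot(d):
    o=np.array(d['orientation'],float)
    return o if o.shape==(3,3) else R.from_euler('xyz',o).as_matrix()
def foc(d): return d['img'].shape[0]/2/np.tan(np.radians(d['fovy'])/2)
def p2w(d,u,v,z):
    r=rot(d)@np.array([(u-d['cx'])/foc(d),(v-d['cy'])/foc(d),1]); e=np.array(d['eye'])
    return e+r*(z-e[2])/r[2]
def w2p(d,p):
    c=rot(d).T@(np.array(p)-np.array(d['eye'])); return np.array([d['cx'],d['cy']])+foc(d)*c[:2]/c[2]
E
python3 - <<'E'
from h import *
import pickle
for n in('top','scene'):
    d=snap(n,n+'1.png'); pickle.dump(d,open(n+'.pkl','wb'))
    print(n,d['fovy'],d['cx'],d['cy'],d['eye'],d['orientation'])
print(robot.current_eef_rot(),robot.current_t())
E
```

```text
top 55.83129984180748 257.91288546141186 191.69204927560529 [ 364.92653197 -180.2301668  1066.84531703] [-3.00490565  0.00885645 -1.55696293]
scene 53.87545728897294 254.54337126007758 193.41776113913272 [ -39.79758064 -683.79990287  546.34501059] [-2.14393837 -0.02082018 -0.7801326 ]
[-3.13995699e+00 -2.99616741e-04  2.87585205e+00] 0.1
```

View pics/top1.png

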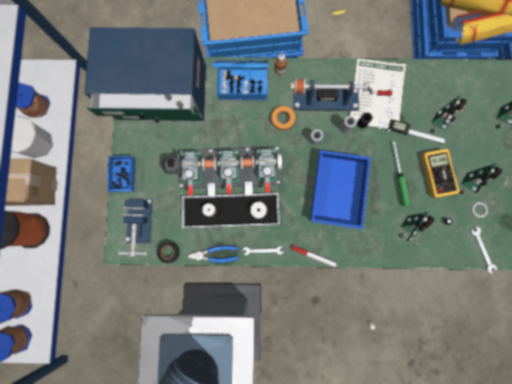

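View pics/scene1.png

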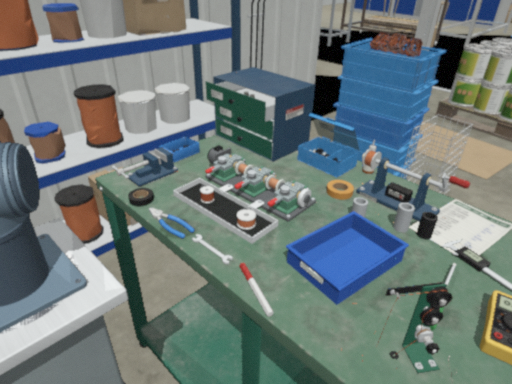

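The top view shows the winder at about (230,165), its tray at (230,210) with coils at (208,210) and (258,210), and the tote at (341,188). I'll enlarge this area for finer pixel positions.

```bash
python3 - <<'E'
from h import *
import pickle
d=pickle.load(open('top.pkl','rb'))
for n,u,v,z in [('c1',258,210,30),('c2',208,210,30),('trayTL',182,197,16),('trayTR',278,195,16),('trayBR',278,224,16),('trayBL',182,227,16),('toteTL',320,151,45),('TR',370,156,45),('BR',362,228,45),('BL',311,221,45),('tab1',190,188,46),('tab2',228,188,46),('tab3',267,186,46),('spL',243,252,3),('spR',284,250,3),('mkL',291,248,7),('mkR',335,265,7)]:
    print(n,p2w(d,u,v,z).round(0))
im=d['img'][135:275,150:380]
cv2.imwrite('pics/top2.png',cv2.resize(im,None,fx=3.4,fy=3.4,interpolation=cv2.INTER_CUBIC))
E
```

```text
c1 [ 454. -170.   30.]
c2 [453. -26.  30.]
trayTL [491.  53.  16.]
trayTR [ 500. -228.   16.]
trayBR [ 416. -228.   16.]
trayBL [403.  49.  16.]
toteTL [ 626. -347.   45.]
TR [ 613. -490.   45.]
BR [ 406. -462.   45.]
BL [ 424. -320.   45.]
tab1 [513.  25.  46.]
tab2 [515. -84.  46.]
tab3 [ 522. -195.   46.]
spL [ 334. -128.    3.]
spR [ 342. -247.    3.]
mkL [ 348. -267.    7.]
mkR [ 301. -393.    7.]
```

View pics/top2.png

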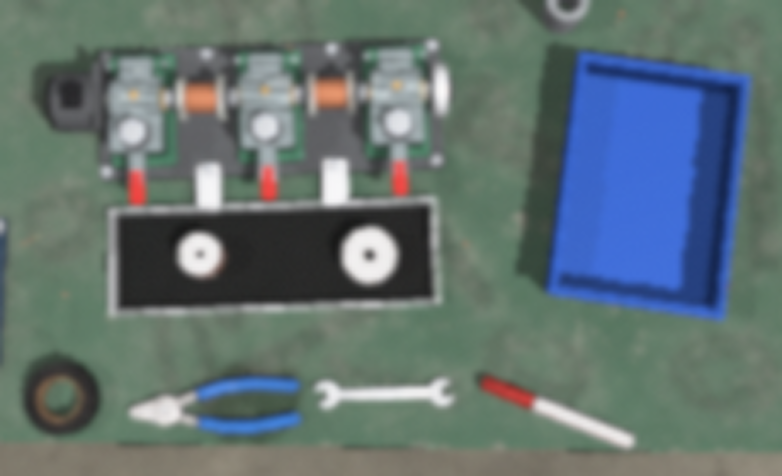

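Coils: coil 1 (large) at crop (369,254), coil 2 at (200,255); heads at (133,132), (265,127), (399,123). Next I'll take a close wrist view over the winder.

```bash
python3 - <<'E'
from h import *
import pickle
d=pickle.load(open('top.pkl','rb'))
f=lambda u,v,z:p2w(d,150+u/3.4,135+v/3.4,z)
H=[f(*p,68) for p in [(133,132),(265,127),(399,123)]]
print(np.round(H,1))
a=H[0]-H[2]; yaw=np.arctan2(-a[0],a[1]); print('wyaw',yaw)
c=[f(*p,45) for p in [(580,52),(748,77),(722,317),(548,295)]]; C=np.mean(c,0)
ax=(c[0]+c[1]-c[2]-c[3]); print('tote',C,np.arctan2(ax[1],ax[0]))
print('coils',f(369,254,28),f(200,255,32))
robot.move_ptp([440,-90,330],[np.pi,0,np.pi+yaw]); robot.sleep(.3)
d=snap('wrist','w1.png');pickle.dump(d,open('w1.pkl','wb'))
print(d['eye'],d['orientation'],d['fovy'],robot.current_qpos(),robot.current_t())
E
```

```text
[[ 550.4   24.3   68. ]
 [ 555.9  -84.7   68. ]
 [ 560.6 -195.1   68. ]]
wyaw 0.04651243423911302
tote [ 516.03889177 -405.48661998   45.        ] -0.13483838737830878
coils [ 455.44528428 -171.54849126   28.        ] [452.39094493 -29.1350512   32.        ]
[356.08349202 -94.07280933 496.80072256] [2.83738343e+00 1.97074238e-04 1.61761880e+00] 62.62871016758797 [-4.50507519e-01  1.72833621e-02  1.55117536e+00  1.66507569e-05
  1.57322630e+00 -2.06833083e+00] 2.925
```

View pics/w1.png

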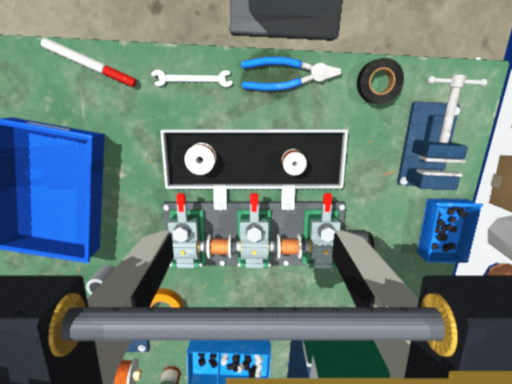

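The wrist view shows coil 1 at (200,158), coil 2 at (294,161), and the heads near (182,233), (255,233), (326,232). I'll locate the flanges by segmentation and compare with the top view.

```bash
python3 - <<'E'
from h import *
import pickle
for fn,b in (('w1.pkl',(170,135,340,184)),('top.pkl',(186,200,274,222))):
    d=pickle.load(open(fn,'rb')); x0,y0,x1,y1=b
    g=d['img'][y0:y1,x0:x1].min(2)
    n,l,s,c=cv2.connectedComponentsWithStats((g>130).astype(np.uint8))
    for i in range(1,n):
        if s[i,4]>20:
            u,v=s[i,0]+(s[i,2]-1)/2+x0,s[i,1]+(s[i,3]-1)/2+y0; print(fn,(u,v),s[i,2:],p2w(d,u,v,30).round(1))
d=pickle.load(open('w1.pkl','rb'))
for p in [(182,233),(255,233),(326,232)]: print('head',p2w(d,*p,68).round(1))
for p in [(180,196),(254,195),(328,196)]: print('tip',p2w(d,*p,50).round(1))
im=d['img'][120:260,150:360]
cv2.imwrite('pics/w1c.png',cv2.resize(im,None,fx=3.8,fy=3.8,interpolation=cv2.INTER_CUBIC))
E
```

```text
w1.pkl (np.float64(199.5), np.float64(158.0)) [ 32  33 747] [ 451.8 -169.2   30. ]
w1.pkl (np.float64(294.5), np.float64(163.5)) [ 24  24 441] [453.5 -26.3  30. ]
top.pkl (np.float64(208.0), np.float64(209.0)) [ 13  13 134] [455.4 -26.4  30. ]
top.pkl (np.float64(258.5), np.float64(210.0)) [ 16  17 213] [ 454.4 -171.5   30. ]
head [ 558.1 -189.4   68. ]
head [553.  -81.2  68. ]
head [546.5  23.8  68. ]
tip [ 506.5 -195.2   50. ]
tip [499.7 -85.2  50. ]
tip [496.1  24.9  50. ]
```

View pics/w1c.png

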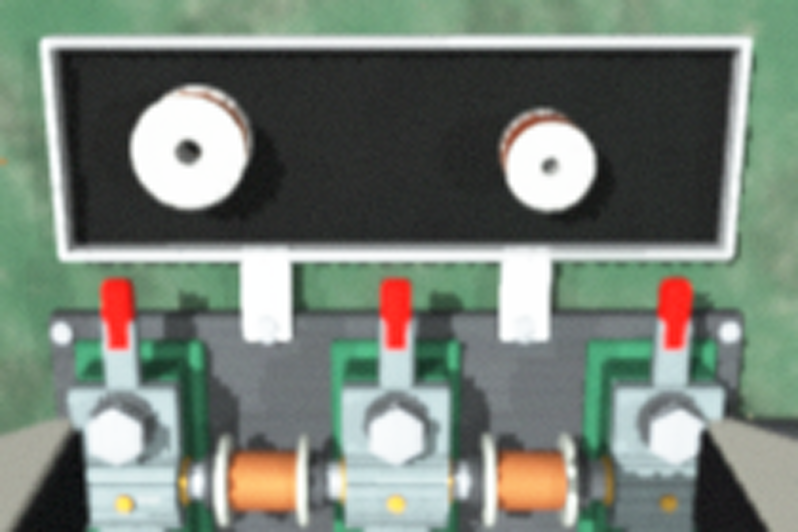

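The crop shows no pins clearly on the flange tops, so I'll check that from close by while going in to the coils.

```bash
python3 - <<'E'
from h import *
import pickle
o=[np.pi,0,np.pi+.0465]
d0=pickle.load(open('w1.pkl','rb'))
for p in [(180.8,235),(254.5,235),(327.6,234)]: print('head',p2w(d0,*p,68).round(1))
robot.move_gripper(.67)
robot.move_ptp([470,-120,100],o)
d=snap('wrist');pickle.dump(d,open('w2.pkl','wb'))
a=w2p(d,[453,-170,30]); b=w2p(d,[454.5,-26.4,30]); print(a,b,robot.current_t())
def crop(im,c,r=45):
    u,v=np.round(c).astype(int); u=np.clip(u,r,512-r);v=np.clip(v,r,384-r); return cv2.resize(im[v-r:v+r,u-r:u+r],(390,390),interpolation=cv2.INTER_CUBIC)
s=pickle.load(open('scene.pkl','rb'))
q=np.hstack([crop(d['img'],a,55),crop(s['img'],w2p(s,[453,-170,30]),25)])
cv2.imwrite('pics/c.png',q)
E
```

```text
head [ 561.4 -191.2   68. ]
head [556.3 -81.8  68. ]
head [549.6  26.6  68. ]
[190.80171242 179.31987693] [373.57054889 189.35085364] 4.6083
```

View pics/c.png

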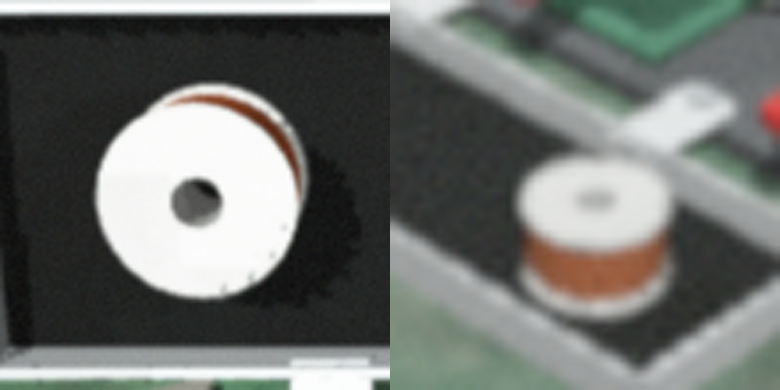

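```bash
python3 - <<'E'
from h import *
import pickle
d=pickle.load(open('w2.pkl','rb'));s=pickle.load(open('scene.pkl','rb'))
def crop(im,c,r):
    u,v=np.round(c).astype(int); return cv2.resize(im[v-r:v+r,u-r:u+r],(390,300),interpolation=cv2.INTER_NEAREST)
def enh(x,lo,hi): return np.clip((x.astype(float)-lo)/(hi-lo)*255,0,255).astype(np.uint8)
A=[453,-170,30];B=[454.5,-26.4,30]
q=np.vstack([np.hstack([enh(crop(d['img'],w2p(d,p),40),195,255),enh(crop(s['img'],w2p(s,p),20),90,255)]) for p in (A,B)])
cv2.imwrite('pics/e.png',q)
E
```

```text
(no output)
```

View pics/e.png

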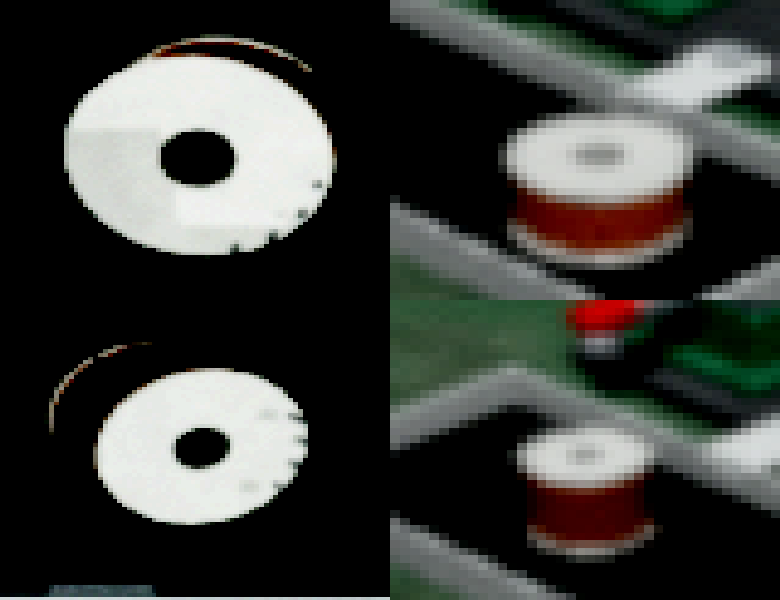

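Four short shadow marks near the rims of both coils show thin pins on top, so both stand pins up. I'll grasp and carry coil 1 now.

```bash
cat >> h.py <<'E'
WY=.0465; OW=[np.pi,0,np.pi+WY]; TY=-.135; OT=[np.pi,0,np.pi+TY]
def tote(x,y): 
    c,s=np.cos(TY),np.sin(TY); return 516+c*x-s*y,-405.5+s*x+c*y
def carry(xy,dst,opn):
    robot.move_gripper(opn)
    robot.move_linear([*xy,70],OW,speed=250)
    hit=robot.move_linear([*xy,6],speed=110,f_stop=8)
    print('down',hit,robot.current_tcp_pos().round(1))
    if hit: return
    robot.move_gripper(0.); w=robot.current_gripper_width()*93; print('w',w,robot.current_finger_force())
    if w<25: return
    robot.move_linear([*xy,90],speed=200)
    robot.move_linear([*dst,90],OT,speed=250)
    print('w',robot.current_gripper_width()*93)
    robot.move_linear([*dst,20],speed=150)
    print('put',robot.move_linear([*dst,7],speed=30,f_stop=3),robot.current_tcp_pos().round(1))
    robot.move_gripper(w/93+.13)
    robot.move_linear([*dst,90],speed=200)
    print(robot.current_t())
E
python3 - <<'E'
from h import *
carry((453,-170.3),tote(-45,0),.67)
snap('wrist','after1.png')
E
```

```text
down False [ 453.6 -170.2    6.5]
w 39.50036208737179 30.001163942506537
w 39.210908652813856
put True [ 471.2 -399.3    7.7]
10.1833
```

```bash
python3 - <<'E'
from h import *
carry((454.5,-26.4),tote(45,0),.6)
x,y=tote(0,0); robot.move_linear([x+20,y+60,200],OT,speed=250)
d=snap('wrist');t=snap('top')
cv2.imwrite('pics/put.png',np.hstack([cv2.resize(d['img'],(480,360)),cv2.resize(t['img'][130:250,290:390],(300,360))]))
print(robot.current_t())
E
```

```text
down False [454.8 -26.7   6.2]
w 30.447552666769294 30.00076650076835
w 30.715062733674248
put True [ 560.4 -411.6    7.1]
17.9333
18.7083
```

View pics/put.png

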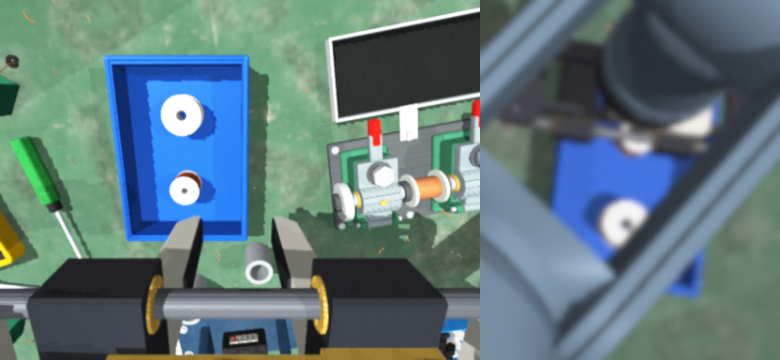

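Both coils stand upright in the tote, at about (182,115) and (186,187). Now I'll tap the heads.

```bash
python3 - <<'E'
from h import *
robot.move_gripper(0.)
ly=np.array([-np.sin(WY),np.cos(WY)])
for i,k in enumerate((110,0,-110),1):
    h=np.array([556,-83])+ly*k
    robot.move_linear([*h,95],OW,speed=280 if i==1 else 150)
    robot.move_linear([*h,76],speed=60)
    z=[];f=[]
    hit=robot.move_linear([*h,61.5],speed=12,f_stop=6)
    print(i,hit,robot.current_tcp_pos().round(2),robot.current_contact_force().round(1))
    robot.move_linear([*h,90],speed=100)
print(robot.current_t())
E
```

```text
1 True [550.9   26.91  64.07] [-1.3 -1.   6.3]
2 True [555.98 -83.01  68.24] [-1.   0.1  5.5]
3 True [ 561.08 -192.89   68.23] [-1.1  0.3  4.7]
27.8083
```

Bolt 1 gave 4 mm (stopped at z 64 against 68.2 for the others). I'll lift cap 1 by its tab.

```bash
cat > lift.py <<'E'
from h import *
wx=np.array([np.cos(WY),np.sin(WY)]); h=np.array([556,-83])+110*np.array([-np.sin(WY),np.cos(WY)])
tab=h-44*wx+np.array([.5,-.3]); hinge=tab+106*wx
def P(a): return [*(hinge-106*np.cos(a)*wx),46+106*np.sin(a)-19]
def rep(): print(robot.current_tcp_pos().round(1),robot.current_gripper_width()*93,robot.current_finger_force(),robot.current_contact_force().round(1),robot.current_t())
E
python3 - <<'E'
from lift import *
robot.move_gripper(.45)
robot.move_linear([*tab,120],OW,speed=200)
hit=robot.move_linear(P(0),speed=70,f_stop=6); print(hit); rep()
if not hit:
    robot.move_gripper(0.); rep()
    robot.move_linear(P(.12),speed=30); rep()
    d=snap('scene'); im=d['img'][110:230,150:330]
    cv2.imwrite('pics/g.png',cv2.resize(im,None,fx=4,fy=4))
E
```

```text
False
[507.8  24.5  27.5] 41.31101084705381 0.0 [-0.5  0.5 -0.3] 31.4
[507.4  25.6  27.1] 11.304839163729591 29.993041455745697 [-0.1  5.9  1.9] 31.9917
[508.1  25.6  39.4] 11.611262964473456 29.998999536037445 [ 2.6  4.2 -3.1] 32.5667
```

View pics/g.png

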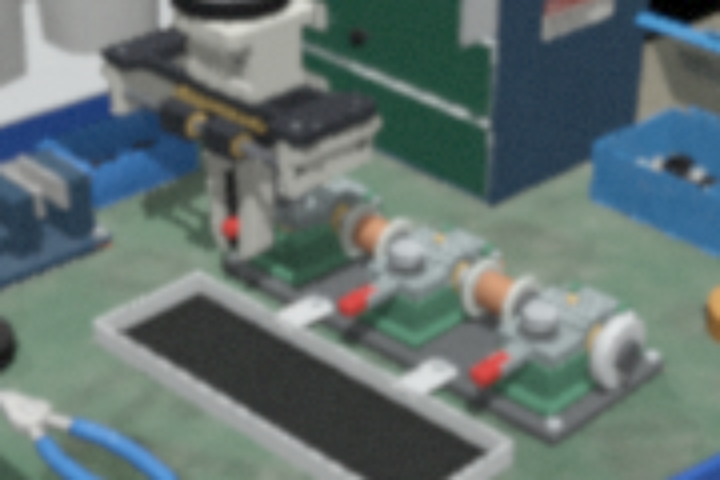

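The red tab at (232,228) sits between the fingers and the cap has started to lift, with small forces. I'll continue along the arc.

```bash
python3 - <<'E'
from lift import *
p=robot.current_tcp_pos()
off=np.array([0,25.6-P(.12)[1],0])*.7
for a in (.25,.4,.55,.7,.85,.92):
    robot.move_linear(list(np.array(P(a))+off),speed=35); rep()
    if np.linalg.norm(robot.current_contact_force())>25: break
robot.sleep(.5); rep()
d=snap('scene'); im=d['img'][80:230,150:330]
cv2.imwrite('pics/l.png',cv2.resize(im,None,fx=4,fy=4))
E
```

```text
[510.6  25.7  53.3] 11.694758023377345 29.999746084213257 [ 0.8  5.4 -2.3] 33.1583
[515.8  26.   68.6] 11.431464404856804 29.998994171619415 [ 0.2  5.1 -3.4] 33.7583
[523.2  26.3  82.8] 11.173999620274254 29.99883860349655 [ 0.5  5.  -3.4] 34.3583
[532.6  26.8  95.8] 11.610666991483255 29.998896718025208 [-0.2  5.4 -3.8] 34.9583
[543.7  27.3 107.1] 11.841736619766525 29.99876618385315 [-0.4  5.6 -5.1] 35.5583
[549.5  27.6 111.8] 11.312475116105887 29.998620450496674 [-0.   5.5 -4.2] 35.9167
[549.5  27.6 111.8] 12.301453268738397 29.998626708984375 [-0.   5.6 -4.6] 36.4167
```

View pics/l.png

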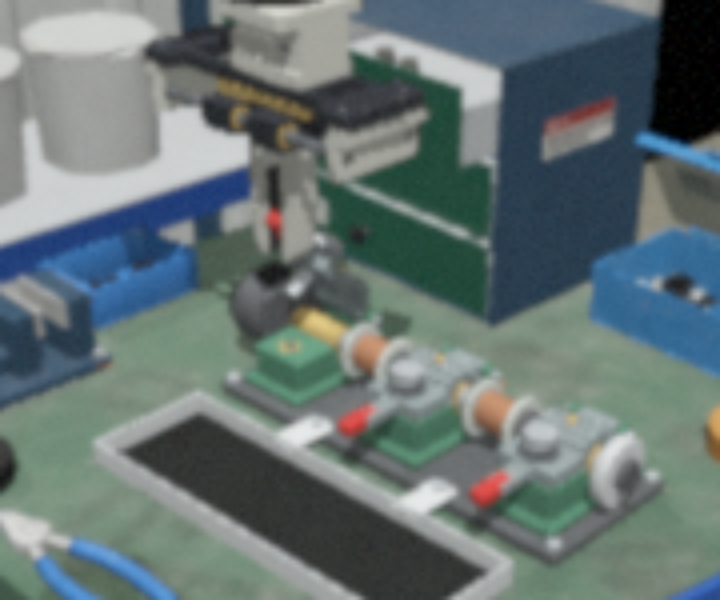

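The cap is open about 0.9 rad: the left block's bearing is exposed at (290,350), the tab is still pinched at (275,220), and the forces are steady.

```bash
python3 -c "
from bench import robot
print(robot.hand_in())"
```

```text
the job is handed in; nothing more can be done
None
```

I handed the job in at about 36 s: both coils are in the blue tote pins up, the left bolt was the loose one (4 mm give), and the arm is holding the left cap still at about 0.9 rad of its 1.2 rad opening.

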